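# Crack the stuck cap of the oil can and spin it off

## Task

The screw cap of the square oil can in the bench holder is stuck: break it loose with a short hard anticlockwise twist, spin it off and set it down the right way up on the empty part of the shallow tray. Leave the can standing down in its holder all the while - let your hand rise with the thread, do not bear down on the can, and do not pull before the cap is free - and leave the parts in the tray and the dropper bottle where they are.

Things in the scene. Friction and masses are not known exactly. Their poses are not given: they have to be found in the camera images.
- cap_center (a point): Centre (on the axis, half-way up) of the black ribbed screw cap on the oil can: round, 52 mm in diameter, 24 mm high, closed on top, open below, 70 g. z is the screw axis (up). Grip it round its side with 35 to 60 N; fingertips may reach 6 mm below its lower rim. A hand that does not rise with the turning cap presses the can down; one that rises too fast lifts the can.
- thread (a point): Point on the screw axis of the can's neck, 97 mm above the can's underside, where the thread is. Right-hand thread, four starts, coarse: the cap comes off anticlockwise seen from above and rises several mm (the lead is not known). Its four lugs come free after 1.4 to 1.8 rad, so at least two grasps are needed; turning further does no harm. Once free it must rise 20 mm to clear the neck.
- seal_top (a point): Centre of the rubber seal in the can's mouth, right under the cap's top. While the cap is tight the seal holds it: it is stuck to the mouth and keyed to the cap. Turning takes 0.7 to 1.0 N m until, within the first 0.7 rad, the seal lets go with a small jerk; then the cap turns with almost none.
- can: Square aluminium oil can, 74 x 74 mm and 80 mm high with a white screw neck (45 mm over the thread) that ends 113 mm above its underside; the tight cap's centre is 104 mm above it, 0.5 kg; loose, but it stands in the holder's pocket, which stops it from turning (1 mm of play on each side). Origin: centre of its underside; z up, x and y square to its sides. An upward pull of more than about 4 N lifts it out of the holder.
- holder: Grey sheet-steel can holder screwed to the bench: foot plate 136 (x) x 90 (y) x 4 mm with a square pocket of 76 mm between walls 36 mm high. Origin: centre of its underside on the bench, z up.
- pad: Black rubber pad, 66 x 66 x 2 mm, on the floor of the holder's pocket; the can stands on it, its underside 6 mm above the bench, bearing with its weight of 5 N; a push of 12 N on top of that is the most it should get. Origin: centre of its underside.
- tray: Shallow grey-white tray, 174 (x) x 236 (y) mm, walls 20 mm high, floor 2 mm thick. Origin: centre of its underside; z up, the turned parts stand in the half at +y.
- tray_free (a point): Centre of the empty part of the tray's floor (on the floor's upper face, 48 mm to the -y side of the tray's centre); 60 mm or more of clear floor to the walls and parts all round except the wall at -y, 63 mm away.
- spigot: Turned flanged spigot standing in the tray, 51 mm in diameter, 46 mm high. Bystander. Origin: centre of its underside.
- flange: Turned flange ring lying in the tray, 62 mm in diameter, 19 mm high. Bystander. Origin: centre of its underside.
- ball_bearing: Ball bearing lying in the tray, 37 mm in diameter, 12 mm high. Bystander. Origin: centre of its underside.
- dropper: White dropper bottle standing on the bench beyond the can, 32 mm in diameter, 124 mm high. Bystander. Origin: centre of its underside.

How it is judged:
On the way, in this order (a step that is already met when the one before it is completed fails the run):
1. the cap is cracked: turned anticlockwise by at least 40 degrees while still on the neck, the can seated in its holder (angle between the x axis of cap_center and the x axis of can, either way round above 0.7 rad and z of cap_center in the frame of can below 0.116 m and horizontal distance between cap_center and can below 0.006 m and z of can in the frame of holder below 0.0078 m and angle between can's own z axis and vertical below 0.05 rad), for 0.1 s.
2. the cap is lifted clear above the neck, the can left seated (z of cap_center in the frame of can above 0.13 m and z of can in the frame of holder below 0.0078 m and angle between can's own z axis and vertical below 0.05 rad), for 0.1 s.
At the end, for the whole second after the job is handed in: The cap lies flat and the right way up on the floor of the empty part of the tray (its centre 11 to 17.5 mm above the tray's underside, within 0.08 rad of flat, inside the walls), at rest and released; the can still stands upright (within 0.05 rad) in its holder, lifted by no more than 1.8 mm (x of cap_center in the frame of tray between -0.06 and 0.06 m and y of cap_center in the frame of tray between -0.092 and 0.03 m and z of cap_center in the frame of tray between 0.011 and 0.0175 m and angle between the z axis of cap_center and the z axis of tray, either way round below 0.08 rad and angle between cap_center's own z axis and vertical below 0.15 rad and z of can in the frame of holder below 0.0078 m and angle between can's own z axis and vertical below 0.05 rad); the robot touches nothing.
It fails at once if the can is pulled up in its holder by more than 2 mm or tipped by more than 0.08 rad (z of can in the frame of holder above 0.008 m or angle between can's own z axis and vertical above 0.08 rad).
It fails at once if the can bears on the pad under it with more than 18 N (5 N is its own weight) (contact force between can and pad above 18 N).
It fails at once if a part in the tray, the tray or the dropper bottle is pushed more than 20 mm (distance of any of spigot, flange, ball_bearing, dropper, tray from where it was at the start of the episode above 0.02 m).
It also fails if it takes over 64 s, if anything falls off the work surface, if the arm or the gripper's body presses on something with over 40 N, if the wrist force passes 120 N, or if a joint passes its speed limit or range.

## Robot

A 7-joint arm with a two-finger parallel gripper is mounted at the origin on a cart in front of the work surface, level with it; the furniture and walls round the work are solid. World frame = base frame: x ahead of the robot, y to its left, z up, the work surface at z = 0. Lengths are in m, angles in rad, forces in N, time in s.
With the tool pointing down it reaches from about 0.4 to 0.85 m from the base axis. Payload 10.4 kg.
Tool frame: the origin (TCP) lies at the very end of the fingers, on their centre line; the grasp point (between the pads) lies manip.hold_point_z behind it (manip.hold_point_z is the distance from the TCP to the grasp point, in m); z points along the fingers, y is the direction in which the jaws open and shut (so a half turn about z gives the same grasp; the last joint's range is limited). The gripper opens to 85 mm and grips with 20 to 120 N. Pads are 22 mm wide; open, the fingers measure 114 mm over their backs; the gripper's body (76 mm by 85 mm) begins 54 mm behind the grasp point. The pads swing forward as they close: fully open they stand 13 mm farther back than shut.
Start: joints at [1.322, 0.332, -0.065, 1.46, 0.022, 1.35, -0.088], TCP at [0.14, -0.609, 0.231] pointing down, gripper open.
Joint ranges: [-2.6, 2.6], [-0.5, 2.12], [-1.47, 1.34], [0.16, 2.42], [-1.27, 4.41], [0.06, 2.06], [-2.6, 2.6]. Speed limits (rad/s): [2.22, 2.22, 2.79, 2.79, 3.14, 3.14, 3.14].

## Interface

Orientations are given as a unit quaternion [x, y, z, w].
In Python, from workcell import manip gives the robot as it stands.
- The arm moves only by the tool jog_arm, never from a script. Its arguments are lists of equal length, an entry for each row: "translation": the shift along the world's x, y, z in mm, a list of three; "turn": the turn about the world's z in degrees. In form: {"translation": [[x, y, z], ...], "turn": [turn, ...]}. A call has 1 to 12 rows; each row is the pose to reach, as a shift and turn from the pose measured when the call began; what a row does not reach only later rows make up. A row lasts 1/12 s, in which the tool goes at most 41.7 mm and 7.16 degrees, less where a joint would pass 70% of its speed; a pose out of reach is approached as far as the arm can. A call with a gripper value outside its range is refused whole. "grip" is the finger opening in mm, from 0 to 85.4, set as the call begins (left out, the last holds). The fingers move at their own pace and stop on an object; "grip_force" is the grip in N (left out, the last holds). Time passes only in rows, so rows that repeat a pose let the fingers close. It gives the time, the measured TCP pose, the force and the opening at its end, in the units of the state.
- manip.get_obs(): the state, without advancing time (a new reading comes with each control period).
- manip.camera(name): name is "scene" or "top"; returns a dict with "frame" (400x640x3 uint8, red, green, blue), "mtx" (3x3 intrinsics, pixels), "pose" (4x4, takes a point from camera to world coordinates). Camera axes: x right, y down, z forward; pixel columns grow to the right and rows downward; lengths in m; the calibration is good to about 2 mm. A picture is of the moment at which its call begins. There is no depth.
- manip.hand_in(): hands the job in, once; it reports no verdict.
Trained networks look in a picture, given as the dict that the camera call returned (one of the last four; its "shot" number tells which), for a name from the list of things; names that differ only in an ending like _2 or _b are one class to them, and where a whole thing is asked for, a point or a joint stands for the part that bears it (a point fixed in the world has none). Each returns a list of dicts, best first, with "confidence" (0 to 1); they miss things now and then, are a little off and sometimes report something else, mostly with a low value. They report only what shows in the picture. A call takes as long as a camera call.
- manip.outline_of(picture, label): "mask" (400x640 bool, what is visible of it) and "extent" ([left, top, right, bottom] in pixels, round what is visible of it).
- manip.pinpoint(picture, label): "at" ([column, row] in pixels: a listed point, or the origin of a listed thing).
The state is a dict: "clock": time; "joint_pos": joint angles; "joint_velocities": joint speeds; "tau": joint torques, N m; "position": TCP position; "ee_rot": TCP orientation; "ft_force": force on the tool from outside, world axes, zero at the start; "torque": the same for the moment, N m; "grip_width": opening from 0.0 (shut) to 1.0 (fully open).
Only numpy, scipy, OpenCV 4.12 (cv2) and the standard library are available. Lean on these libraries where they do the work, as an engineer would, in place of code of your own. Each camera call takes 0.05 s, during which the arm holds its last target. There are 200 camera calls.

## Working session

There is one attempt and no reset: what is moved stays moved. The work goes in short steps, Python scripts to look and compute and a tool call to move; the robot and the scene stay as the last step left them, time stands still between calls to the robot, and variables do not carry over. Pictures are saved under pics/ and viewed, about 8 in all and at most 12, crops included, and the job is handed in when it is done.

Besides the shell and the picture viewer there is one more tool, called after "Request:" as name(argument=value, ...) on one line, values as JSON. jog_arm: Moves the arm, as the interface text tells. Its arguments: {"type":"object","properties":{"translation":{"type":"array"},"turn":{"type":"array"},"grip":{"type":"number"},"grip_force":{"type":"number"}},"required":["translation","turn"]}

```bash
ls; mkdir -p pics
cat > h.py <<'E'
import numpy as np, cv2
from workcell import manip
def ray(c,uv):
    d=np.linalg.inv(c["mtx"])@[uv[0],uv[1],1.]; P=np.array(c["pose"]); return P[:3,3],P[:3,:3]@d
def atz(c,uv,z):
    o,d=ray(c,uv); return o+d*(z-o[2])/d[2]
def tri(rs):
    A=np.zeros((3,3));b=np.zeros(3)
    for o,d in rs:
        d=d/np.linalg.norm(d);M=np.eye(3)-np.outer(d,d);A+=M;b+=M@o
    return np.linalg.solve(A,b)
E
python3 - <<'E'
from h import *
print(manip.hold_point_z); print(manip.get_obs())
cs={n:manip.camera(n) for n in("scene","top")}
for n,c in cs.items(): print(n,c["pose"][:3,3]); cv2.imwrite(f"pics/{n}.png",c["frame"][:,:,::-1])
for l in["cap_center","can","holder","tray","tray_free","spigot","dropper","flange"]:
    R=[]
    for n,c in cs.items():
        p=manip.pinpoint(c,l)
        if p: print(l,n,p[0]["at"],p[0]["confidence"]); R.append(ray(c,p[0]["at"]))
    if len(R)==2: print("  ",tri(R))
E
cd pics; python3 -c "
import cv2,numpy as np
cv2.imwrite('both.png',cv2.resize(np.vstack([cv2.imread('scene.png'),cv2.imread('top.png')]),(480,600)))"
```

```text
pics
0.0187
{'clock': 0.0, 'joint_pos': array([ 1.32240266,  0.33287244, -0.06471452,  1.4609592 ,  0.02160035,
        1.34989818, -0.08847564]), 'joint_velocities': array([-4.06346412e-05,  7.80470396e-04, -6.71795657e-04, -8.58848656e-04,
       -8.89176490e-04,  1.49864940e-03,  1.66841705e-03]), 'tau': array([-8.54606897e-04, -6.25454235e+01,  4.88969078e-02, -3.91609704e+01,
        1.62012287e-02,  1.01040822e-02,  9.28453687e-06]), 'position': array([ 0.13984164, -0.60876088,  0.23050708]), 'ee_rot': array([ 9.93630307e-01,  1.12686704e-01, -1.12534677e-04, -7.11917312e-04]), 'ft_force': array([0.19254319, 0.06680507, 0.3792724 ]), 'torque': array([-0.03423043, -0.04010474,  0.01412468]), 'grip_width': 1.0003999641406434}
scene [0.05364573 0.45466352 0.7511919 ]
top [ 0.42811785 -0.11242378  0.92665716]
cap_center scene [374.6, 157.4] 0.57
cap_center top [421.4, 196.9] 0.73
   [ 0.56433392 -0.28450479  0.09817378]
can scene [376.7, 194.3] 0.79
can top [405.8, 206.4] 0.83
   [ 0.55169369 -0.27312791  0.01015452]
holder scene [371.1, 199.4] 0.66
holder top [405.7, 208.3] 0.71
   [ 0.55598909 -0.27193921 -0.00781327]
tray scene [295.5, 278.2] 0.9
tray top [274.6, 226.9] 0.69
   [ 0.51731229  0.01271519 -0.00090755]
tray_free scene [312.3, 256.4] 0.73
tray_free top [296.2, 225.2] 0.96
   [ 0.51848155 -0.03573608  0.01999101]
spigot scene [285.6, 311.7] 0.86
spigot top [241.3, 247.3] 0.76
   [0.47352376 0.08284958 0.00474832]
dropper scene [329.6, 181.7] 0.87
dropper top [389.2, 153.7] 0.8
   [ 0.66959645 -0.24489192 -0.00078245]
flange scene [256.4, 287.3] 0.7
flange top [245.5, 210.4] 0.82
   [ 0.55505942  0.07710753 -0.00138746]
```

View pics/both.png

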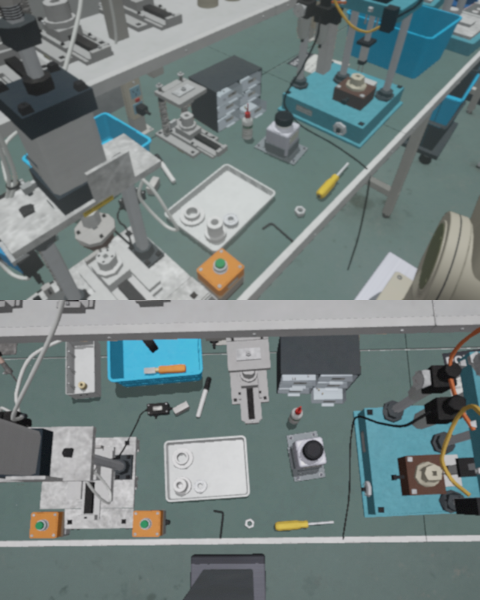

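Run:
```python
from h import *
cs={n:manip.camera(n) for n in("scene","top")}
t=cs["top"]
for n,c in cs.items():
  for l in("cap_center","can","tray"):
    r=manip.outline_of(c,l)
    if not r: print(n,l,None); continue
    m=r[0]["mask"].astype(np.uint8); k=cv2.findContours(m,0,1)[0]; k=max(k,key=cv2.contourArea)
    e=r[0]["extent"]; ctr=[(e[0]+e[2])/2,(e[1]+e[3])/2]
    print(n,l,r[0]["confidence"],np.round(e),cv2.minAreaRect(k),m.sum())
    if l=="cap_center":
        print(" enc",cv2.minEnclosingCircle(k), atz(c,ctr,.110),atz(c,cv2.minEnclosingCircle(k)[0],.116))
    if l=="tray": print([np.round(atz(c,p,.02)[:2],3) for p in cv2.boxPoints(cv2.minAreaRect(k))])
a=t["frame"][130:270,200:480]; b=cs["scene"]["frame"][120:270,230:450]
cv2.imwrite("pics/c.png",np.vstack([cv2.resize(a[:,140:],(560,560))[:,:,::-1][60:500]]))
cv2.imwrite("pics/tp.png",t["frame"])
```

```text
scene cap_center 0.97 [365. 152. 390. 169.] ((379.0, 158.0), (22.0, 24.0), 90.0) 485
 enc ((378.978271484375, 158.0), 13.020159721374512) [ 0.54635415 -0.26412512  0.11      ] [ 0.54501696 -0.26716766  0.116     ]
scene can 0.71 [357. 162. 401. 208.] ((376.1590270996094, 177.55081176757812), (40.52930450439453, 43.28254318237305), 31.75948143005371) 1149
scene tray 0.86 [221. 219. 369. 336.] ((294.55657958984375, 270.9284362792969), (87.6331787109375, 124.18659973144531), 45.45835876464844) 7334
[array([0.598, 0.127]), array([ 0.647, -0.159]), array([ 0.434, -0.106]), array([0.422, 0.142])]
top cap_center 0.61 [407. 186. 435. 212.] ((417.5, 200.0), (26.0, 27.0), 90.0) 613
 enc ((417.547607421875, 200.45237731933594), 14.290626525878906) [ 0.55533952 -0.28281951  0.11      ] [ 0.55211384 -0.27492619  0.116     ]
top can 0.91 [393. 185. 434. 226.] ((412.5982360839844, 204.1387176513672), (39.078697204589844, 41.58763885498047), 81.25383758544922) 923
top tray 0.78 [217. 182. 335. 270.] ((274.5464172363281, 225.12620544433594), (82.47773742675781, 113.79934692382812), 85.76361083984375) 7981
[array([0.601, 0.14 ]), array([ 0.615, -0.105]), array([ 0.44 , -0.115]), array([0.426, 0.122])]
```

View pics/c.png

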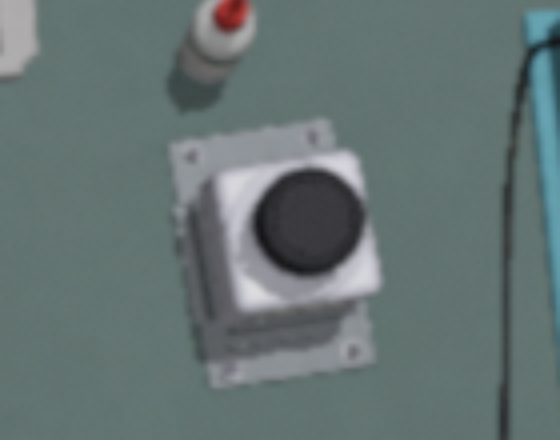

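Request:
jog_arm(translation=[[20,30,0],[40,65,5],[60,100,10],[80,135,15],[100,170,20],[120,205,20],[140,235,20],[160,265,20],[180,290,20],[200,310,20],[220,315,20],[240,318,20]], turn=[0,0,0,0,0,0,0,0,0,0,0,0], grip=85)

```text
clock: 2.3
position: [0.3812, -0.2897, 0.2519]
ee_rot: [0.994, 0.114, 0.0, 0.001]
ft_force: [-0.2, -1.2, 0.6]
grip_width: 0.995
```

Run:
```python
from h import *
from scipy.optimize import least_squares
cs={n:manip.camera(n) for n in("scene","top")}
I={"scene":cv2.imread("pics/scene.png"),"top":cv2.imread("pics/top.png")}
obs={}
for n,(u,v) in {"scene":(379,158),"top":(417,200)}.items():
    g=I[n].max(2).astype(np.uint8); m=(g<85).astype(np.uint8)
    w=np.zeros_like(m); w[v-20:v+20,u-22:u+22]=m[v-20:v+20,u-22:u+22]
    k,l,s,ce=cv2.connectedComponentsWithStats(w); i=l[v,u]; print(n,s[i],ce[i]); obs[n]=(s[i],ce[i])
def pred(c,x,y,z=.110):
    a=np.linspace(0,2*np.pi,60);P=np.array([[x+.026*np.cos(t),y+.026*np.sin(t),zz] for t in a for zz in(z-.012,z+.012)])
    T=np.linalg.inv(c["pose"]);q=(T[:3,:3]@P.T+T[:3,3:]).T@np.array(c["mtx"]).T;q=(q[:,:2]/q[:,2:]).astype(np.float32)
    h=cv2.convexHull(q); M=cv2.moments(h); return np.array([M["m10"]/M["m00"],M["m01"]/M["m00"]]),cv2.contourArea(h)
for ns in(["scene"],["top"],["scene","top"]):
    r=least_squares(lambda p:np.concatenate([pred(cs[n],*p)[0]-obs[n][1] for n in ns]),[.55,-.275],diff_step=1e-3)
    print(ns,r.x,r.fun,[pred(cs[n],*r.x)[1] for n in ns])
o=manip.get_obs();print(o["position"],o["joint_pos"])
```

```text
scene [367 138  28  31 474] [378.8649789  156.69198312]
top [403 187  28  27 557] [416.54398564 200.24955117]
['scene'] [ 0.55291019 -0.27773674] [7.43839962e-07 6.13560786e-07] [512.5716049005277]
['top'] [ 0.55326895 -0.27380141] [ 2.20008189e-07 -6.95969220e-07] [660.6673879364971]
['scene', 'top'] [ 0.55272026 -0.27499641] [-0.72460458  0.60217497  0.6424445   0.27372383] [514.2935825060122, 661.2114721857943]
[ 0.38247731 -0.28960733  0.25143671] [ 0.95472409  0.02107434 -0.40356769  1.78191904  0.00762552  1.3393938
 -0.79149977]
```

Request:
jog_arm(translation=[[35,3,0],[70,6,0],[105,9,0],[140,12,-10],[170.5,14.6,-30],[170.5,14.6,-60],[170.5,14.6,-90],[170.5,14.6,-95],[170.5,14.6,-95],[170.5,14.6,-95]], turn=[0,0,0,0,0,0,0,0,0,0])

```text
clock: 3.23
position: [0.553, -0.2757, 0.1579]
ee_rot: [0.993, 0.114, 0.001, 0.0]
ft_force: [-0.4, -0.2, -0.1]
grip_width: 0.994
```

Run:
```python
from h import *
o=manip.get_obs();print(o["position"],o["joint_pos"],o["ft_force"],o["torque"],o["ee_rot"])
c=manip.camera("scene");d=manip.camera("top")
a=cv2.resize(c["frame"][70:220,300:460],(560,525),interpolation=2)
b=cv2.resize(d["frame"][130:270,350:490],(400,400),interpolation=2)
cv2.imwrite("pics/d.png",np.hstack([cv2.resize(a,(427,400)),b])[:,:800,::-1])
def px(c,p):
    q=np.array(c["mtx"])@(np.linalg.inv(c["pose"])@[*p,1])[:3];return q[:2]/q[2]
print(px(c,o["position"]),px(d,o["position"]))
```

```text
[ 0.55295479 -0.27574731  0.15794985] [ 0.75238771  0.40315674 -0.46414598  1.55693103  0.1876861   1.22387331
 -1.08506904] [-0.35827908 -0.21072791 -0.10090224] [-0.02136727  0.0248789   0.02376921] [9.93451970e-01 1.14245703e-01 9.82734041e-04 3.69064476e-04]
[380.06631482 138.0313643 ] [422.49177418 196.38632427]
```

View pics/d.png

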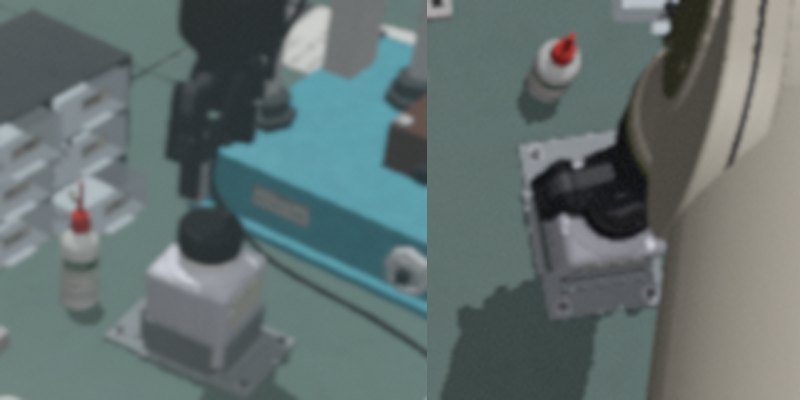

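Request:
jog_arm(translation=[[0,0.7,-20],[0,0.7,-40],[0,0.7,-55],[0,0.7,-66],[0,0.7,-66],[0,0.7,-66]], turn=[0,0,0,0,0,0])

```text
clock: 3.83
position: [0.554, -0.2754, 0.094]
ee_rot: [0.993, 0.114, 0.002, 0.001]
ft_force: [0.5, 0.1, 1.2]
grip_width: 0.995
```

Request:
jog_arm(translation=[[0,0,0],[0,0,0],[0,0,0]], turn=[0,0,0], grip=56, grip_force=20)

```text
clock: 4.08
position: [0.5546, -0.2757, 0.0952]
ee_rot: [0.993, 0.114, 0.003, 0.002]
ft_force: [0.5, 0.2, 0.7]
grip_width: 0.659
```

Request:
jog_arm(translation=[[0,0,0],[0,0,0],[0,0,0]], turn=[0,0,0], grip=49, grip_force=20)

```text
clock: 4.33
position: [0.5547, -0.2755, 0.0954]
ee_rot: [0.993, 0.114, 0.003, 0.002]
ft_force: [-1.6, 1.5, 1.3]
grip_width: 0.608
```

Request:
jog_arm(translation=[[0,0,0],[-1.5,0,-1.5],[-1.5,0,-1.5],[-1.5,0,-1.5]], turn=[0,0,0,0], grip=56)

```text
clock: 4.67
position: [0.553, -0.2756, 0.0938]
ee_rot: [0.993, 0.114, 0.003, 0.002]
ft_force: [-0.6, -0.2, -0.6]
grip_width: 0.657
```

Request:
jog_arm(translation=[[0,0,0],[0,0,0],[0,0,0],[0,0,0]], turn=[0,0,0,0], grip=46, grip_force=58)

```text
clock: 5.0
position: [0.5532, -0.2757, 0.0941]
ee_rot: [0.993, 0.114, 0.003, 0.002]
ft_force: [-0.3, 0.3, 3.8]
grip_width: 0.597
```

Run:
```python
from h import *
o=manip.get_obs();print(o)
```

```text
{'clock': 5.0, 'joint_pos': array([ 0.74355854,  0.45988495, -0.45260306,  1.62340353,  0.22003171,
        1.10143064, -1.10872359]), 'joint_velocities': array([-0.00091795,  0.00040322, -0.00209145,  0.00060629, -0.00098287,
       -0.00093948,  0.00102696]), 'tau': array([ 3.01708365e-01, -6.18678975e+01, -6.05146989e+00, -3.37853265e+01,
        2.13295924e-01, -2.20180429e-01,  1.20674980e-03]), 'position': array([ 0.55324451, -0.27565641,  0.09411249]), 'ee_rot': array([0.99345698, 0.11414533, 0.00324701, 0.00187611]), 'ft_force': array([-0.30109798,  0.28475576,  3.77735282]), 'torque': array([ 0.1404447 ,  0.03338637, -0.02496969]), 'grip_width': 0.5973764232320972}
```

Request:
jog_arm(translation=[[0,0,0.3],[0,0,0.5],[0,0,0.7],[0,0,0.7]], turn=[5,10,14,14])

```text
clock: 5.33
position: [0.5531, -0.2755, 0.0946]
ee_rot: [0.972, 0.236, 0.003, 0.001]
ft_force: [0.3, 1.2, 1.7]
grip_width: 0.599
```

```bash
cat > s.py <<'E'
from h import *
o=manip.get_obs();q=o["ee_rot"];print(o["clock"],np.round(o["position"]*1000,2),"yaw",np.degrees(2*np.arctan2(q[1],q[0])).round(1),"F",o["ft_force"].round(2),"T",o["torque"].round(2),"j7",o["joint_pos"][6].round(2),o["grip_width"].round(3))
E
python3 s.py
```

```text
Traceback (most recent call last):
  File "s.py", line 2, in <module>
    o=manip.get_obs();q=o["ee_rot"];print(o["clock"],np.round(o["position"]*1000,2),"yaw",np.degrees(2*np.arctan2(q[1],q[0])).round(1),"F",o["ft_force"].round(2),"T",o["torque"].round(2),"j7",o["joint_pos"][6].round(2),o["grip_width"].round(3))
                                                                                                                                                                                                                           ^^^^^^^^^^^^^^^^^^^^^
AttributeError: 'float' object has no attribute 'round'
```

```bash
sed -i 's/,o\["grip_width"\].round(3)/,o["grip_width"]/' s.py; python3 s.py
```

```text
5.3333 [ 553.09 -275.55   94.61] yaw 27.2 F [0.3  1.22 1.66] T [ 0.32  0.1  -0.45] j7 -0.88 0.5990961496004004
```

Request:
jog_arm(translation=[[0,0,0.3],[0,0,0.6],[0,0,0.7],[0,0,0.7]], turn=[6,12,14,14])

```text
clock: 5.67
position: [0.5541, -0.2756, 0.096]
ee_rot: [0.936, 0.352, 0.005, 0.001]
ft_force: [3.3, 0.9, 4.7]
grip_width: 0.596
```

```bash
python3 s.py
```

```text
5.6667 [ 554.12 -275.64   95.98] yaw 41.2 F [3.32 0.88 4.73] T [ 0.   -0.56 -0.05] j7 -0.65 0.5958906506715481
```

Request:
jog_arm(translation=[[-0.3,0,0.7],[-0.5,0,1.3],[-0.5,0,1.6],[-0.5,0,1.6]], turn=[6,12,14,14])

```text
clock: 6.0
position: [0.5534, -0.2757, 0.0972]
ee_rot: [0.886, 0.463, 0.004, 0.001]
ft_force: [-0.5, -0.6, -0.3]
grip_width: 0.595
```

```bash
python3 s.py
```

```text
6.0 [ 553.37 -275.75   97.25] yaw 55.1 F [-0.46 -0.61 -0.34] T [-0.04  0.01  0.02] j7 -0.42 0.5950433427706969
```

Request:
jog_arm(translation=[[0,0,0.5],[0,0,0.9],[0,0,1.0],[0,0,1.0]], turn=[6,12,14,14])

```text
clock: 6.33
position: [0.5532, -0.2759, 0.0981]
ee_rot: [0.824, 0.567, 0.004, -0.0]
ft_force: [0.2, -0.0, 0.6]
grip_width: 0.593
```

```bash
python3 s.py
```

```text
6.3333 [ 553.24 -275.87   98.08] yaw 69.0 F [ 0.24 -0.02  0.57] T [-0.05  0.07  0.02] j7 -0.19 0.5928872078926287
```

Near-perfect tracking; continue at about 1.1 mm per 14°.

Request:
jog_arm(translation=[[0,0,0.5],[0,0,1.0],[0,0,1.2],[0,0,1.2]], turn=[6,12,14,14])

```text
clock: 6.67
position: [0.5531, -0.2759, 0.0991]
ee_rot: [0.75, 0.662, 0.004, -0.001]
ft_force: [-0.6, 0.2, -0.0]
grip_width: 0.598
```

Request:
jog_arm(translation=[[0,0,0.5],[0,0,0.9],[0,0,1.1],[0,0,1.1]], turn=[6,12,14,14])

```text
clock: 7.0
position: [0.553, -0.276, 0.1]
ee_rot: [0.664, 0.747, 0.004, -0.001]
ft_force: [-0.3, -0.6, 0.8]
grip_width: 0.597
```

Request:
jog_arm(translation=[[0,0,0.5],[0,0,1.0],[0,0,1.2],[0,0,1.2]], turn=[6,12,14,14])

```text
clock: 7.33
position: [0.5529, -0.276, 0.1011]
ee_rot: [0.57, 0.822, 0.004, -0.002]
ft_force: [0.4, 0.5, 0.6]
grip_width: 0.602
```

Request:
jog_arm(translation=[[0,0,0.4],[0,0,0.8],[0,0,0.9],[0,0,0.9]], turn=[6,12,14,14])

```text
clock: 7.67
position: [0.5529, -0.2761, 0.1019]
ee_rot: [0.467, 0.884, 0.004, -0.002]
ft_force: [-0.1, -1.1, 0.9]
grip_width: 0.6
```

Request:
jog_arm(translation=[[0,0,0],[0,0,0],[0,0,0],[0,0,0]], turn=[6,12,14,14])

```text
clock: 8.0
position: [0.5535, -0.2761, 0.1026]
ee_rot: [0.357, 0.934, 0.003, -0.002]
ft_force: [-0.5, -0.0, 5.1]
grip_width: 0.601
```

```bash
python3 s.py
```

```text
8.0 [ 553.5  -276.15  102.59] yaw 138.2 F [-0.5  -0.01  5.14] T [ 0.04  0.06 -0.04] j7 0.93 0.6008324693885266
```

Request:
jog_arm(translation=[[0,0,0.9],[0,0,1.5],[0,0,1.8],[0,0,1.8]], turn=[6,12,14,14])

```text
clock: 8.33
position: [0.5533, -0.2762, 0.1041]
ee_rot: [0.242, 0.97, 0.003, -0.003]
ft_force: [0.2, -0.6, 0.1]
grip_width: 0.599
```

Request:
jog_arm(translation=[[0,0,0.2],[0,0,0.4],[0,0,0.5],[0,0,0.5]], turn=[6,12,14,14])

```text
clock: 8.67
position: [0.5535, -0.2762, 0.1048]
ee_rot: [0.124, 0.992, 0.003, -0.003]
ft_force: [-0.5, 0.3, 0.9]
grip_width: 0.595
```

```bash
python3 s.py
```

```text
8.6667 [ 553.46 -276.24  104.75] yaw 165.8 F [-0.45  0.26  0.94] T [ 0.    0.02 -0.  ] j7 1.37 0.5948069413577222
```

Request:
jog_arm(translation=[[0,0,0.4],[0,0,0.8],[0,0,0.8]], turn=[0,0,0])

```text
clock: 8.92
position: [0.5533, -0.2762, 0.1054]
ee_rot: [0.125, 0.992, 0.003, -0.003]
ft_force: [-0.0, -0.1, -0.7]
grip_width: 0.597
```

```bash
python3 s.py
```

```text
8.9167 [ 553.33 -276.23  105.44] yaw 165.6 F [-0.04 -0.07 -0.71] T [ 0.05 -0.03  0.01] j7 1.37 0.5967463774440512
```

Request:
jog_arm(translation=[[0,0,0.4],[0,0,0.8],[0,0,0.8]], turn=[0,0,0])

```text
clock: 9.17
position: [0.5533, -0.2762, 0.1062]
ee_rot: [0.125, 0.992, 0.003, -0.003]
ft_force: [0.3, -0.5, -1.5]
grip_width: 0.599
```

Request:
jog_arm(translation=[[0,0,0.4],[0,0,0.8],[0,0,0.8]], turn=[0,0,0])

```text
clock: 9.42
position: [0.5533, -0.2762, 0.1071]
ee_rot: [0.125, 0.992, 0.003, -0.003]
ft_force: [0.5, 0.4, -1.1]
grip_width: 0.598
```

```bash
python3 s.py
```

```text
9.4167 [ 553.34 -276.22  107.13] yaw 165.6 F [ 0.47  0.44 -1.12] T [ 0.03 -0.02 -0.  ] j7 1.37 0.5978494256279541
```

Request:
jog_arm(translation=[[0,0,1.5],[0,0,3],[0,0,4.5],[0,0,6]], turn=[0,0,0,0])

```text
clock: 9.75
position: [0.5534, -0.2762, 0.1134]
ee_rot: [0.125, 0.992, 0.002, -0.003]
ft_force: [0.1, 0.0, 0.2]
grip_width: 0.599
```

Request:
jog_arm(translation=[[0,0,4],[0,0,8],[0,0,13],[0,0,20],[0,0,30],[0,0,45],[0,0,50],[0,0,50]], turn=[0,0,0,0,0,0,0,0])

```text
clock: 10.42
position: [0.5544, -0.2764, 0.1657]
ee_rot: [0.125, 0.992, 0.002, -0.002]
ft_force: [0.0, 1.1, -1.3]
grip_width: 0.598
```

```bash
python3 s.py
python3 - <<'E'
from h import *
c=manip.camera("scene")
cv2.imwrite("pics/e.png",cv2.resize(c["frame"][50:220,290:470],(635,600),interpolation=2)[:,:,::-1])
E
```

```text
10.4167 [ 554.44 -276.36  165.73] yaw 165.6 F [ 0.03  1.14 -1.25] T [-0.04  0.03  0.04] j7 1.4 0.5981264322715821
```

View pics/e.png

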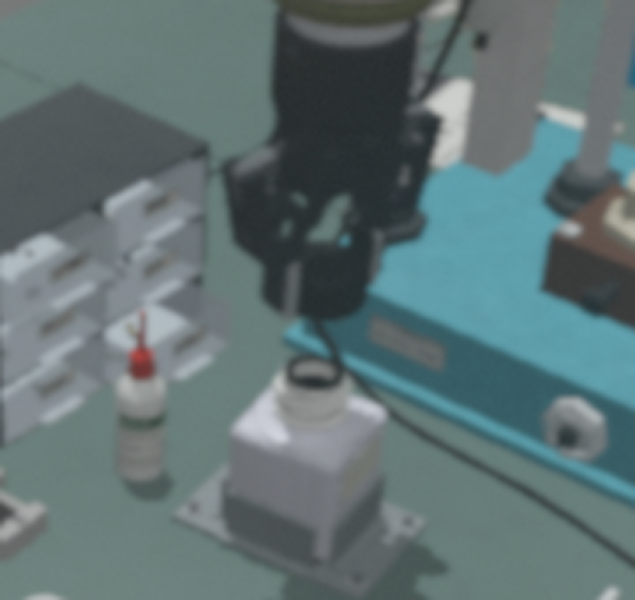

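Request:
jog_arm(translation=[[0,8,5],[-4,25,5],[-8,50,5],[-12,75,5],[-16,102,5],[-20,129,5],[-24,156,5],[-28,183,5],[-31,208,0],[-34,228,-10],[-34,240,-20],[-34,240,-30]], turn=[-3,-9,-16,-23,-30,-37,-44,-51,-58,-65,-71,-75])

```text
clock: 11.47
position: [0.5194, -0.033, 0.1341]
ee_rot: [0.704, 0.71, 0.003, -0.001]
ft_force: [0.1, 0.5, 0.1]
grip_width: 0.599
```

Request:
jog_arm(translation=[[0,0,-20],[0,0,-45],[0,0,-70],[0,0,-90],[0,0,-100],[0,0,-100],[0,0,-100]], turn=[0,0,0,0,0,0,0])

```text
clock: 12.05
position: [0.5194, -0.0328, 0.0343]
ee_rot: [0.704, 0.71, 0.003, -0.001]
ft_force: [0.1, -0.6, -0.5]
grip_width: 0.596
```

```bash
python3 s.py
python3 - <<'E'
from h import *
c=manip.camera("scene")
cv2.imwrite("pics/f.png",cv2.resize(c["frame"][180:340,210:400],(712,600),interpolation=2)[:,:,::-1])
E
```

```text
12.05 [519.41 -32.75  34.28] yaw 90.5 F [ 0.09 -0.6  -0.48] T [-0.04 -0.04  0.01] j7 -0.31 0.5961239406621605
```

View pics/f.png

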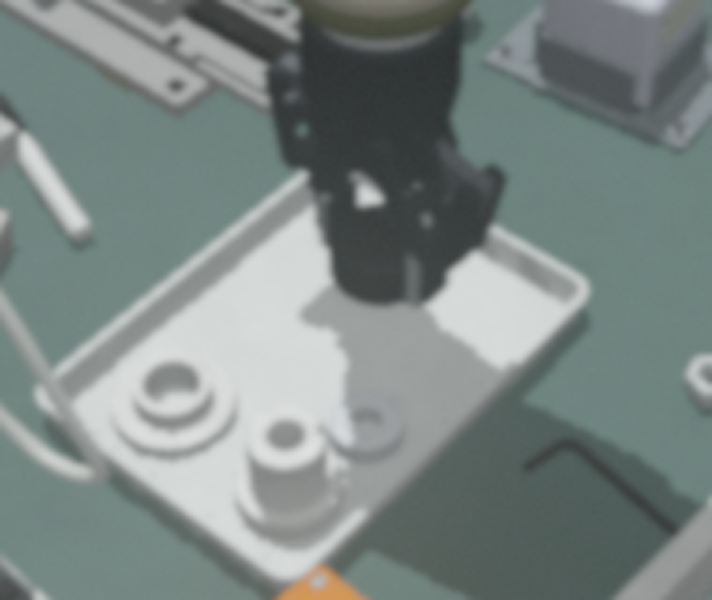

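Request:
jog_arm(translation=[[0,0,-12],[0,0,-22],[0,0,-28],[0,0,-31],[0,0,-32],[0,0,-33],[0,0,-33]], turn=[0,0,0,0,0,0,0])

```text
clock: 12.68
position: [0.5201, -0.0328, 0.002]
ee_rot: [0.704, 0.71, 0.004, -0.0]
ft_force: [0.6, -0.3, -0.9]
grip_width: 0.597
```

Request:
jog_arm(translation=[[0,0,-0.7],[0,0,-1.5],[0,0,-1.5]], turn=[0,0,0])

```text
clock: 12.93
position: [0.5201, -0.0328, 0.0006]
ee_rot: [0.704, 0.71, 0.004, -0.0]
ft_force: [0.6, 0.2, -0.6]
grip_width: 0.599
```

Request:
jog_arm(translation=[[0,0,-0.7],[0,0,-1.4],[0,0,-1.4]], turn=[0,0,0])

```text
clock: 13.18
position: [0.5202, -0.0329, -0.0008]
ee_rot: [0.704, 0.71, 0.004, -0.0]
ft_force: [0.7, 0.3, 0.3]
grip_width: 0.598
```

Request:
jog_arm(translation=[[0,0,-0.5],[0,0,-1.0],[0,0,-1.0]], turn=[0,0,0])

```text
clock: 13.43
position: [0.5203, -0.0328, -0.001]
ee_rot: [0.704, 0.71, 0.003, 0.0]
ft_force: [-4.6, -0.7, 14.0]
grip_width: 0.597
```

Request:
jog_arm(translation=[[0,0,0.4],[0,0,0.4]], turn=[0,0])

```text
clock: 13.6
position: [0.5205, -0.0329, -0.0003]
ee_rot: [0.704, 0.71, 0.003, 0.0]
ft_force: [-0.2, -0.0, -1.5]
grip_width: 0.597
```

Request:
jog_arm(translation=[[0,0,0],[0,0,0],[0,0,0],[0,0,0]], turn=[0,0,0,0], grip=68)

```text
clock: 13.93
position: [0.5205, -0.0328, -0.0004]
ee_rot: [0.704, 0.71, 0.003, 0.0]
ft_force: [-0.8, 0.1, 0.1]
grip_width: 0.797
```

Request:
jog_arm(translation=[[0,0,3],[0,0,10],[0,0,20],[0,0,40],[0,0,70],[0,0,100],[0,0,130],[0,0,150]], turn=[0,0,0,0,0,0,0,0])

```text
clock: 14.6
position: [0.5213, -0.0323, 0.1534]
ee_rot: [0.704, 0.711, 0.004, 0.002]
ft_force: [0.7, -0.6, -0.4]
grip_width: 0.802
```

Request:
jog_arm(translation=[[-20,-25,20],[-40,-50,20],[-60,-75,20],[-80,-110,20],[-100,-145,20],[-120,-180,20],[-120,-215,20],[-120,-250,20],[-120,-250,20]], turn=[0,0,0,0,0,0,0,0,0])

```text
clock: 15.35
position: [0.3995, -0.2891, 0.1742]
ee_rot: [0.706, 0.708, 0.004, 0.003]
ft_force: [-1.4, 0.4, -0.3]
grip_width: 0.798
```

```bash
python3 s.py
python3 - <<'E'
from h import *
c=manip.camera("scene");d=manip.camera("top")
for x in(c,d):
  for l in("cap_center","tray_free","can"):
    p=manip.pinpoint(x,l); print(l,[(q["at"],q["confidence"],atz(x,q["at"],.014 if l!="can" else .006).round(3)) for q in p[:1]])
cv2.imwrite("pics/g.png",np.hstack([cv2.resize(c["frame"][120:340,210:430],(400,400)),cv2.resize(d["frame"][110:290,210:450],(400,300))[:400] if 0 else cv2.resize(d["frame"][80:320,210:450],(400,400))])[:,:,::-1])
E
```

```text
15.35 [ 399.51 -289.09  174.23] yaw 90.1 F [-1.44  0.43 -0.29] T [ 0.02  0.01 -0.03] j7 0.47 0.7975825857230372
cap_center [([310.2, 261.0], 0.62, array([ 0.517, -0.028,  0.014]))]
tray_free [([311.0, 257.7], 0.72, array([ 0.522, -0.035,  0.014]))]
can []
cap_center [([292.8, 222.9], 0.75, array([ 0.524, -0.028,  0.014]))]
tray_free [([296.4, 227.4], 0.61, array([ 0.514, -0.036,  0.014]))]
can [([407.1, 208.3], 0.68, array([ 0.552, -0.274,  0.006]))]
```

View pics/g.png

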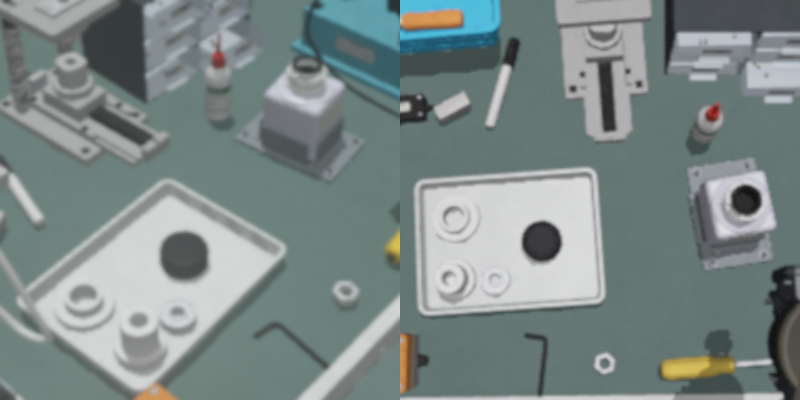

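The pictures show the cap flat and upright in the empty part of the tray, at (185,255) in the left picture and (541,241) in the right. The can is seated in its holder with the neck bare, and the tray parts and dropper look undisturbed.

```bash
python3 -c "
from workcell import manip
print(manip.hand_in())"
```

```text
the job is handed in; nothing more can be done
None
```

The cap is off the can and lies right way up on the empty part of the tray. I handed the job in about 15 s into the 64 s allowed.

- **Cracking and unscrewing:** I gripped the cap at 58 N. The seal let go within the first 28° of turn. I turned it about 153° in a single grasp, because the wrist had enough range and a second grasp wasn't needed. The hand rose with the thread, about 10.6 mm in all.
- **Force on the can:** The measured push down on the can was never above about 5.1 N. The highest reading came when I turned 14° without raising the hand, which showed the cap was still climbing. Lifting then read only about the cap's own weight, so the can was not pulled up.
- **Setting down:** Touching the tray floor briefly reached 14 N. I backed off, opened the fingers and withdrew.
- **Last checks:** In both camera views the cap lies flat at about (0.52, -0.03). The can is in its holder at (0.552, -0.274), and the tray, its parts and the dropper look where they were. The gripper is clear of everything.
- **Disagreements:** The two views differ by about 7 mm on the cap's x position, well inside the allowed area. The network did not find the can in the final scene view, but it shows plainly in that picture.

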